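Close two pots of brass pins with the lids that fit

TASK

Close both open white pots of brass pins on the inspection bench, each with the black metal-knobbed lid that fits it: the plug fully home in the pot and the flange down on the rim. The wider lid will not go into the narrower pot and the narrower lid would fall into the wider one. Leave both pots upright and standing where they are, give or take a few centimetres.

Things in the scene. Friction and masses are not known exactly. Their poses are not given: they have to be found in the camera images.
- pot_narrow: narrow parts pot: open white plastic cylinder upright on the bench, 46 mm outside, bore 38 mm, wall 4 mm, 50 mm high, brass pins in it up to 24 mm above its underside; about 0.4 kg, loose (can be pushed). Origin: centre of its underside, z up (rim at z = 50 mm); round. The wide pot differs only in diameter
- pot_wide: wide parts pot: open white plastic cylinder upright on the bench, 56 mm outside, bore 48 mm, wall 4 mm, 50 mm high, brass pins in it up to 24 mm above its underside; about 0.4 kg, loose (can be pushed). Origin: centre of its underside, z up (rim at z = 50 mm); round. The narrow pot differs only in diameter
- lid_narrow: narrow pot's lid: black plastic, 50 mm high, 60 g, loose, standing on its plug. From its foot up: tapered plug 0-12 mm (26 mm across at the foot, 35 at the top), flange 12-16 mm (44 mm across), round metal knob 16-50 mm (20 mm across). Origin: centre of the plug's foot, z up the knob; round. Seated: flange on the rim, origin 38 mm above the pot's. Drops right into the wide pot
- lid_wide: wide pot's lid: black plastic, 50 mm high, 60 g, loose, standing on its plug. From its foot up: tapered plug 0-12 mm (35 mm across at the foot, 45 at the top), flange 12-16 mm (54 mm across), round metal knob 16-50 mm (20 mm across). Origin: centre of the plug's foot, z up the knob; round. Seated: flange on the rim, origin 38 mm above the pot's. Jams about 8 mm proud in the narrow pot
Things that resemble listed ones, but are neither listed nor needed, are in the scene too. Leave any green or red look-alike of the lid_narrow alone.

How it is judged:
By the outcome, as a careful person would: the job done as asked, in the order asked, and still so for the second after the job is handed in, with the robot touching nothing.
It also fails if it takes over 58 s, if anything falls off the work surface, if the arm or the gripper's body presses on something with over 40 N, if the wrist force passes 120 N, or if a joint passes its speed limit or range.

ROBOT

A 6-joint arm with a two-finger parallel gripper is mounted at the origin on the work surface. World frame = base frame: x ahead of the robot, y to its left, z up, the work surface at z = 0. Lengths are in m, angles in rad, forces in N, time in s.
With the tool pointing down it reaches from about 0.3 to 0.875 m from the base axis. Payload 6.4 kg.
Tool frame: the origin (TCP) lies between the finger pads; the fingertips stand 8 mm ahead of it and the grasp point (between the pads) lies 11 mm behind it; z points along the fingers, y is the direction in which the jaws open and shut (so a half turn about z gives the same grasp; the last joint's range is limited). The gripper opens to 85 mm and grips with 20 to 120 N. Pads are 22 mm wide; open, the fingers measure 114 mm over their backs; the gripper's body (76 mm by 85 mm) begins 54 mm behind the grasp point. The pads swing forward as they close: fully open they stand 13 mm farther back than shut.
Start: joints at [1.006, 0.181, 1.607, -0, 1.354, -0.206], TCP at [0.202, 0.538, 0.219] pointing down, gripper open.
Joint ranges: [-2.99, 2.99], [-0.89, 2.07], [0.3, 2.58], [-1.14, 4.28], [0, 2.63], [-3.12, 3.12]. Speed limits (rad/s): [2.57, 2.57, 3.01, 3.14, 3.14, 3.14].

INTERFACE

Orientations are given as a unit quaternion [w, x, y, z].
In Python, from bench import monitor, viewer, workorder, spotter gives the robot as it stands. The module is installed in compiled form; this text tells all that it offers.
- The arm moves only by the tool move_arm, never from a script. Its argument "motion" is a list of rows, each a list of 3 entries, a list of its own where there are three numbers: the shift along the tool's x, y, z in units of 60 mm (1.0 is 60 mm), then the turn, a rotation vector about the tool's x, y, z in units of 8 degrees (1.0 is 8 degrees), then the opening in per cent of the stroke, from 0 (shut) to 100 (fully open). In form: [[[dx, dy, dz], [rx, ry, rz], grip], ...]. A call has 1 to 10 rows; each row is the pose to reach, as a shift and turn from the pose commanded when the call began, along the tool's axes at that moment; what a row does not reach only later rows make up. A row lasts 1/8 s, in which the tool goes at most 62.5 mm and 10.7 degrees, less where a joint would pass 70% of its speed; a pose out of reach is approached as far as the arm can. A call with a gripper value outside its range is refused whole. The fingers move at their own pace and stop on an object; the grip force is fixed at half the most. Time passes only in rows, so rows that repeat a pose let the fingers close. It gives the time, the measured TCP pose, the force and the opening at its end, in the units of the state.
- monitor.get_obs(): the state, without advancing time (a new reading comes with each control period).
- viewer.camera(name): name is "side" or "top" or "wrist"; returns the picture (420x560x3 uint8, blue, green, red); there is no depth.
- viewer.calibration(name): a dict with "fovy" (degrees; the focal length in pixels is half the picture's height over the tangent of half this angle, whatever the lens; pixels are square), "cx", "cy" (the principal point, pixels), "extrinsics" (4x4, takes a point from camera to world coordinates). Camera axes: x right, y down, z forward; pixel columns grow to the right and rows downward; lengths in m; the calibration is good to about 2 mm. A picture is of the moment at which its call begins: read the wrist's pose just before it. calibration takes no time and is no camera call; for the wrist camera it gives the pose at the moment of the call.
- workorder.hand_in(): hands the job in, once; it reports no verdict.
Trained networks look in the newest picture that a camera, given by its name, has taken for a name from the list of things; names that differ only in an ending like _2 or _b are one class to them, and where a whole thing is asked for, a point or a joint stands for the part that bears it (a point fixed in the world has none). Each returns a list of dicts, best first, with "score" (0 to 1); they miss things now and then, are a little off and sometimes report something else, mostly with a low value. They report only what shows in the picture. A call takes as long as a camera call. They do not tell look-alikes from the thing itself.
- spotter.search_frame(camera, name): "centre" ([column, row] as shares, 0 to 1, of the picture: columns of its width, rows of its height, amid what is visible of it).
- spotter.outline_of(camera, name): "region" (420x560 bool, what is visible of it) and "centre" ([column, row] as shares, 0 to 1, of the picture: columns of its width, rows of its height, amid what is visible of it).
The state is a dict: "time_s": time; "q": joint angles; "dq": joint speeds; "joint_efforts": joint torques, N m; "eef_pos": TCP position; "eef_rot": TCP orientation; "wrist_force": force on the tool from outside, world axes, zero at the start; "torque": the same for the moment, N m; "opening": opening from 0.0 (shut) to 1.0 (fully open).
Only numpy, scipy, OpenCV 4.12 (cv2) and the standard library are available. Lean on these libraries where they do the work, as an engineer would, in place of code of your own. Each camera call takes 0.05 s, during which the arm holds its last target. There are 200 camera calls.

## Working session

There is one attempt and no reset: what is moved stays moved. The work goes in short steps, Python scripts to look and compute and a tool call to move; the robot and the scene stay as the last step left them, time stands still between calls to the robot, and variables do not carry over. Pictures are saved under pics/ and viewed, about 8 in all and at most 12, crops included, and the job is handed in when it is done.

Besides the shell and the picture viewer there is one more tool, called after "Emit:" by a JSON object that holds its "name" and its "arguments", one argument or row to a line. move_arm: Moves the arm, as the interface text tells. Its arguments: {"type":"object","properties":{"motion":{"type":"array","items":{"type":"array"}}},"required":["motion"]}

```bash
mkdir -p pics
python3 - <<'E'
from bench import monitor, viewer, workorder, spotter
import cv2,numpy as np
o=monitor.get_obs();print(o['time_s'],o['eef_pos'],o['eef_rot'],o['opening'])
for c in ['top','side']:
    im=viewer.camera(c);cv2.imwrite(f'pics/{c}0.png',im)
    k=viewer.calibration(c);print(c,k)
    for n in ['pot_narrow','pot_wide','lid_narrow','lid_wide']:
        print(n,[(round(r['score'],2),np.round(np.array(r['centre'])*[560,420],1)) for r in spotter.search_frame(c,n)])
E
```

```text
0.0 [0.20158271 0.53790386 0.21808983] [-3.25006451e-04  1.78448252e-01  9.83948901e-01 -8.22462486e-04] 0.9997740263393876
top {'fovy': 46.16992918839635, 'cx': 287.26341667405643, 'cy': 200.21232425623253, 'extrinsics': array([[ 0.00534133, -0.9983617 ,  0.05696826,  0.48229527],
       [-0.99932317, -0.00325564,  0.03664167, -0.00893919],
       [-0.03639617, -0.05712542, -0.99770337,  0.87675957],
       [ 0.        ,  0.        ,  0.        ,  1.        ]])}
pot_narrow [(0.59, array([440.5, 214.2]))]
pot_wide [(0.58, array([132.4, 214.5]))]
lid_narrow [(0.8, array([278.6, 161.1])), (0.71, array([202.7, 152.2])), (0.7, array([248.3, 236.9])), (0.62, array([235.8, 193. ]))]
lid_wide [(0.96, array([348.4, 239. ]))]
side {'fovy': 48.54038303889864, 'cx': 283.5764073416282, 'cy': 210.8106006427091, 'extrinsics': array([[-0.99502713, -0.05883683,  0.0803694 ,  0.47481222],
       [-0.09948993,  0.62574756, -0.7736548 ,  0.74607644],
       [-0.00477156, -0.77780346, -0.62848947,  0.63146389],
       [ 0.        ,  0.        ,  0.        ,  1.        ]])}
pot_narrow [(0.61, array([311.8, 152.7]))]
pot_wide [(0.89, array([291.5, 328.4]))]
lid_narrow [(0.91, array([323. , 242.8])), (0.87, array([281. , 251.4])), (0.72, array([234.1, 268.4])), (0.64, array([258.2, 224.6]))]
lid_wide [(0.84, array([328.6, 191.6]))]
```

View pics/top0.png

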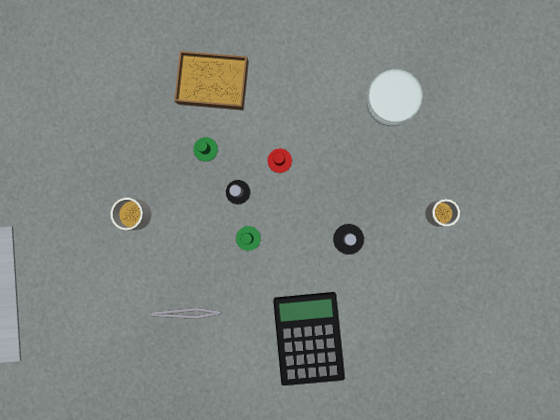

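View pics/side0.png

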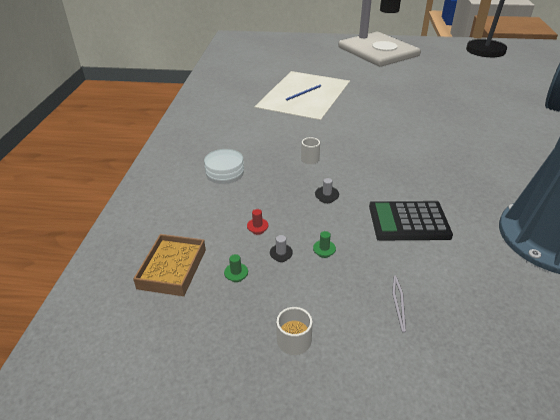

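The top view shows the pots at (126,213), wide, and (445,212), narrow. The lid_narrow candidates are green (205,149), red (279,160), green (248,238) and black (237,191). Black with a metal knob fits, so it is (237,191). lid_wide is the larger black one at (348,239). Next I'll fit the known shapes to the outlines in both views and check them in a crop.

```bash
cat > h.py <<'E'
from bench import monitor, viewer, workorder, spotter
import cv2,numpy as np
from scipy.optimize import minimize
from scipy.spatial.transform import Rotation as R
SH={'pot_narrow':[(0,23),(50,23)],'pot_wide':[(0,28),(50,28)],
'lid_narrow':[(0,13),(12,22),(16,22),(16,10),(50,10)],'lid_wide':[(0,17.5),(12,27),(16,27),(16,10),(50,10)]}
th=np.linspace(0,2*np.pi,48,endpoint=False)
def proj(k,P):
    T=np.linalg.inv(k['extrinsics']);C=P@T[:3,:3].T+T[:3,3]
    f=210/np.tan(np.radians(k['fovy'])/2)
    return C[:,:2]/C[:,2:]*f+[k['cx'],k['cy']]
def ray(k,px,z):
    f=210/np.tan(np.radians(k['fovy'])/2);E=k['extrinsics']
    d=E[:3,:3]@np.array([(px[0]-k['cx'])/f,(px[1]-k['cy'])/f,1]);return E[:3,3]+d*(z-E[2,3])/d[2]
def circ(x,y,z,r): return np.c_[x+r*np.cos(th),y+r*np.sin(th),0*th+z]
def sil(k,n,x,y,z0=0):
    m=np.zeros((1680,2240),np.uint8)
    s=SH[n]
    for (a,ra),(b,rb) in zip(s[:-1],s[1:]):
        p=proj(k,np.r_[circ(x,y,z0+a/1e3,ra/1e3),circ(x,y,z0+b/1e3,rb/1e3)])
        cv2.fillConvexPoly(m,cv2.convexHull(np.round((p+.5)*4).astype(np.int32)),1)
    return cv2.resize(m*255,(560,420),interpolation=cv2.INTER_AREA)/255.
def fit(k,n,reg,z0=0):
    reg=reg.astype(float);ys,xs=np.nonzero(reg)
    x0=ray(k,(xs.mean(),ys.mean()),z0+.02)[:2]
    c=lambda v:np.abs(sil(k,n,v[0]/1e3,v[1]/1e3,z0)-reg).sum()
    r=minimize(c,x0*1e3,method='Nelder-Mead',options=dict(initial_simplex=[x0*1e3,x0*1e3+[8,0],x0*1e3+[0,8]],xatol=.1,fatol=.1))
    return r.x,r.fun/reg.sum()
def towards(goal,yaw=None):
    """shift in move units to TCP goal, turn about tool z units"""
    o=monitor.get_obs();q=o['eef_rot'];r=R.from_quat([q[1],q[2],q[3],q[0]])
    return r.inv().apply(np.array(goal)-o['eef_pos'])/.06,o
E
python3 - <<'E'
from h import *
for c in ['top','side']:
    im=viewer.camera(c);k=viewer.calibration(c)
    for n in SH:
        for r in spotter.outline_of(c,n):
            m=r['region'];col=np.median(im[m],0)
            e,f=fit(k,n,m);print(c,n,round(r['score'],2),np.round(np.array(r['centre'])*[560,420]),col,np.round(e,1),'misfit',round(f,3))
    if c=='top':a=cv2.resize(im[140:260,195:375],None,fx=4,fy=4,interpolation=2)
    else:b=cv2.resize(im[170:270,230:350],None,fx=2,fy=2)
cv2.imwrite('pics/crop.png',a)
E
```

```text
top pot_narrow 0.78 [440. 212.] [ 77. 129. 155.] [ 510.1 -241.4] misfit 0.176
top pot_wide 0.55 [132. 213.] [ 84.  132.  159.5] [505.8 295.1] misfit 0.064
top lid_narrow 0.95 [247. 239.] [ 68. 136.  48.] [464.9  91.1] misfit 0.056
top lid_narrow 0.93 [204. 156.] [ 65. 134.  46.] [620.8 168.9] misfit 0.161
top lid_narrow 0.78 [236. 191.] [33. 32. 31.] [545.2 110.2] misfit 0.103
top lid_narrow 0.68 [278. 160.] [ 37.  39. 184.] [601.8  36.9] misfit 0.074
top lid_wide 0.61 [349. 239.] [35. 32. 32.] [464.8 -83.7] misfit 0.033
side pot_narrow 0.74 [310. 150.] [126. 132. 132.] [ 511.8 -247.9] misfit 0.141
side pot_wide 0.96 [293. 330.] [124.  130.5 132. ] [506.7 294.6] misfit 0.04
side lid_narrow 0.97 [322. 246.] [ 71. 131.  58.] [465.7  89.8] misfit 0.079
side lid_narrow 0.77 [233. 271.] [ 70. 132.  59.] [623.5 168.3] misfit 0.074
side lid_narrow 0.64 [280. 251.] [80. 80. 80.] [547.2 108.6] misfit 0.066
side lid_wide 0.94 [329. 192.] [55. 55. 54.] [465.5 -86.1] misfit 0.093
side lid_wide 0.36 [280. 252.] [83. 83. 82.] [547.  104.5] misfit 0.417
```

View pics/crop.png

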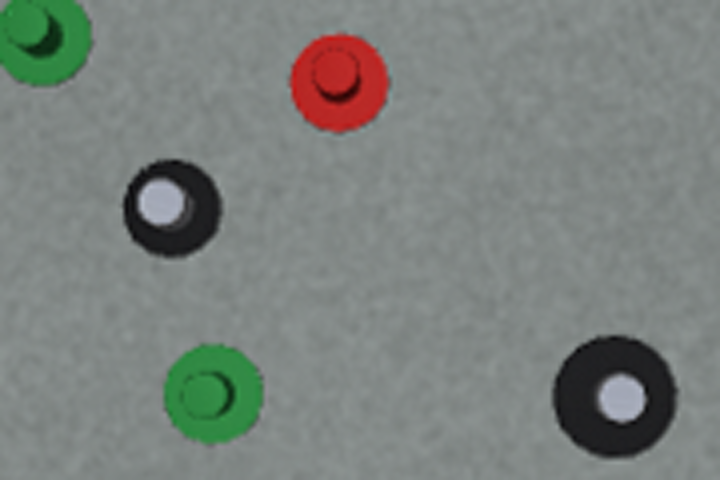

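The crop confirms it: the narrow lid is the black metal-knobbed one at top px (237,191), and the wide lid is at (348,239). I'll go above the narrow lid. The present jaw yaw clears its neighbours.

Run:
```python
from h import *
print(towards([.546,.1095,.14]))
```

```text
(array([-7.87999808, -4.67893765,  1.31658232]), {'time_s': 1.0, 'q': array([ 1.00567849e+00,  1.80768514e-01,  1.60700947e+00,  1.75521071e-05,
        1.35382738e+00, -2.06296283e-01]), 'dq': array([ 0.00087139,  0.00084278, -0.000203  , -0.00031639, -0.00072432,
        0.00024343]), 'joint_efforts': array([ 4.01202497e-04, -4.44841433e+01, -3.51695073e+01, -2.61547821e-04,
        5.71290002e-04,  2.33773044e-06]), 'eef_pos': array([0.20190188, 0.53839161, 0.2190016 ]), 'eef_rot': array([-1.03317050e-05,  1.78451699e-01,  9.83948673e-01, -2.66438572e-06]), 'wrist_force': array([-0.44659406,  0.61704647, -0.55160699]), 'torque': array([-0.01550384,  0.05339058,  0.01414833]), 'opening': 0.9950285014280665})
```

Emit:
{"name": "move_arm", "arguments": {
  "motion": [
    [[-7.88,-4.68,1.32],[0,0,0],55],
    [[-7.88,-4.68,1.32],[0,0,0],55],
    [[-7.88,-4.68,1.32],[0,0,0],55],
    [[-7.88,-4.68,1.32],[0,0,0],55],
    [[-7.88,-4.68,1.32],[0,0,0],55],
    [[-7.88,-4.68,1.32],[0,0,0],55],
    [[-7.88,-4.68,1.32],[0,0,0],55],
    [[-7.88,-4.68,1.32],[0,0,0],55],
    [[-7.88,-4.68,1.32],[0,0,0],55],
    [[-7.88,-4.68,1.32],[0,0,0],55]
  ]
}}

```text
time_s: 2.25
eef_pos: [0.5478, 0.1062, 0.1392]
eef_rot: [0.0, 0.181, 0.984, -0.0]
wrist_force: [-0.3, 0.2, -0.1]
opening: 0.549
```

Run:
```python
from h import *
o=monitor.get_obs();print(o['time_s'],o['eef_pos'],o['eef_rot'],o['opening'])
k=viewer.calibration('wrist');im=viewer.camera('wrist');print(k)
for r in spotter.outline_of('wrist','lid_narrow'):
    e,f=fit(k,'lid_narrow',r['region']);print(round(r['score'],2),np.round(np.array(r['centre'])*[560,420]),np.median(im[r['region']],0),np.round(e,1),round(f,3))
cv2.imwrite('pics/w1.png',im)
```

```text
2.25 [0.54777112 0.10615487 0.13921944] [ 3.67152520e-05  1.80873275e-01  9.83506364e-01 -2.99626268e-04] 0.5487221938832034
{'fovy': 60.06443640565185, 'cx': 278.01233874654974, 'cy': 205.75375333258185, 'extrinsics': array([[ 0.35619839,  0.9005413 ,  0.24929515,  0.48491481],
       [ 0.93440877, -0.34279613, -0.09680422,  0.12926442],
       [-0.00171878,  0.26742509, -0.96357712,  0.29546303],
       [ 0.        ,  0.        ,  0.        ,  1.        ]])}
0.96 [234. 285.] [ 45.  50. 197.] [604.5  39.8] 0.867
0.85 [285. 189.] [48. 48. 48.] [547.  110.2] 0.047
0.77 [390. 251.] [ 79. 156.  58.] [623.1 168.9] 0.097
0.64 [218.  98.] [ 83. 160.  62.] [465.6  91.3] 0.047
```

View pics/w1.png

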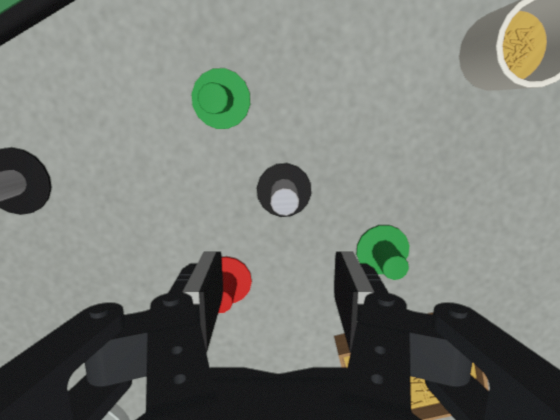

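The wrist view shows the black lid at (285,190), between the jaws in lateral position, and fits to (546.8,110). I'll descend to just above the knob and check.

Emit:
{"name": "move_arm", "arguments": {
  "motion": [
    [[0,0,0.6],[0,0,0],55],
    [[0,0,1.2],[0,0,0],55],
    [[0,0,1.2],[0,0,0],55],
    [[0,0,1.2],[0,0,0],55],
    [[0,0,1.2],[0,0,0],55]
  ]
}}

```text
time_s: 2.98
eef_pos: [0.5473, 0.1099, 0.0698]
eef_rot: [0.002, 0.178, 0.984, 0.0]
wrist_force: [0.2, 0.9, 0.5]
opening: 0.55
```

Run:
```python
from h import *
a,o=towards([.5468,.110,.031]);print(a,o['eef_pos'],o['eef_rot'])
```

```text
[ 0.01013363 -0.00266711  0.64686474] [0.54729527 0.1099358  0.06981376] [1.64903352e-03 1.78100748e-01 9.84010827e-01 3.11048994e-04]
```

Centred. Next I'll go down, close, wait and lift.

Emit:
{"name": "move_arm", "arguments": {
  "motion": [
    [[0,0,0.4],[0,0,0],55],
    [[0,0,0.63],[0,0,0],55],
    [[0,0,0.63],[0,0,0],30],
    [[0,0,0.63],[0,0,0],0],
    [[0,0,0.63],[0,0,0],0],
    [[0,0,0.63],[0,0,0],0],
    [[0,0,0.63],[0,0,0],0],
    [[0,0,0.63],[0,0,0],0]
  ]
}}

```text
time_s: 3.98
eef_pos: [0.5465, 0.1095, 0.0305]
eef_rot: [0.001, 0.178, 0.984, 0.0]
wrist_force: [-0.0, 0.2, 3.5]
opening: 0.19
```

Emit:
{"name": "move_arm", "arguments": {
  "motion": [
    [[0,0,-0.4],[0,0,0],0],
    [[0,0,-1.2],[0,0,0],0],
    [[0,0,-2.0],[0,0,0],0],
    [[0,0,-2.0],[0,0,0],0],
    [[0,0,-2.0],[0,0,0],0]
  ]
}}

```text
time_s: 4.6
eef_pos: [0.5453, 0.1095, 0.1492]
eef_rot: [-0.001, 0.178, 0.984, -0.0]
wrist_force: [-0.8, 0.8, -0.8]
opening: 0.187
```

Run:
```python
from h import *
a,o=towards([.511,-.2445,.15]);print(a,o['eef_pos'],o['opening'],o['wrist_force'])
```

```text
[-1.53595171 -5.7245379  -0.01246645] [0.54532012 0.10946074 0.14921427] 0.18679292325200758 [-0.7940704   0.7961173  -0.84629439]
```

Emit:
{"name": "move_arm", "arguments": {
  "motion": [
    [[-0.6,-4.72,0],[0,0,0],0],
    [[-0.6,-4.72,0],[0,0,0],0],
    [[-0.6,-4.72,0],[0,0,0],0],
    [[-0.6,-4.72,0],[0,0,0],0],
    [[-0.6,-4.72,0],[0,0,0],0],
    [[-0.6,-4.72,0],[0,0,0],0],
    [[-0.6,-4.72,0],[0,0,0],0],
    [[-0.6,-4.72,0],[0,0,0],0]
  ]
}}

```text
time_s: 5.6
eef_pos: [0.4801, -0.1669, 0.1492]
eef_rot: [-0.001, 0.178, 0.984, 0.0]
wrist_force: [-0.4, 0.9, -0.8]
opening: 0.194
```

Run:
```python
from h import *
o=monitor.get_obs();print(o['time_s'],o['eef_pos'],o['opening'],o['wrist_force'])
ims=[]
for c in ['wrist','side','top']:
    k=viewer.calibration(c);im=viewer.camera(c)
    for n in ['pot_narrow','lid_narrow']:
      for r in spotter.outline_of(c,n):
        e,f=fit(k,n,r['region'],.12 if n[0]=='l' else 0);print(c,n,round(r['score'],2),np.round(np.array(r['centre'])*[560,420]),np.median(im[r['region']],0),np.round(e,1),round(f,3))
        if n[0]=='p':cv2.drawContours(im,cv2.findContours((sil(k,n,*e/1e3)>.5).astype(np.uint8),0,2)[0],-1,(255,0,255),1)
    ims.append(im)
cv2.imwrite('pics/w2.png',cv2.resize(np.hstack(ims[:2]),(800,300)))
```

```text
5.6 [ 0.4800854  -0.16689236  0.14922567] 0.1941777919850854 [-0.40105144  0.87770714 -0.84529109]
wrist pot_narrow 0.69 [204. 259.] [118. 128. 129.] [ 511.2 -243. ] 0.154
wrist lid_narrow 0.79 [546. 242.] [ 40.  44. 203.] [530.3 -25.5] 0.373
wrist lid_narrow 0.66 [281. 244.] [71. 72. 71.] [ 480.7 -167.1] 0.27
side pot_narrow 0.83 [312. 150.] [127. 133. 133.] [ 511.4 -245.5] 0.051
side lid_narrow 0.87 [323. 246.] [ 73. 133.  59.] [469.2 212.6] 0.625
side lid_narrow 0.8 [234. 268.] [ 71.  134.5  60. ] [595.  275.3] 0.688
side lid_narrow 0.58 [259. 224.] [ 52.   54.  152.5] [578.2 169.2] 0.668
side lid_narrow 0.54 [325. 129.] [55. 56. 55.] [ 481.3 -168.7] 0.574
top lid_narrow 0.97 [277. 161.] [ 41.  44. 198.] [586.4  29.8] 0.411
top lid_narrow 0.89 [248. 238.] [ 73. 147.  53.] [466.7  78.8] 0.435
top lid_narrow 0.58 [204. 152.] [ 70. 144.  50.] [604.6 143.5] 0.412
```

View pics/w2.png

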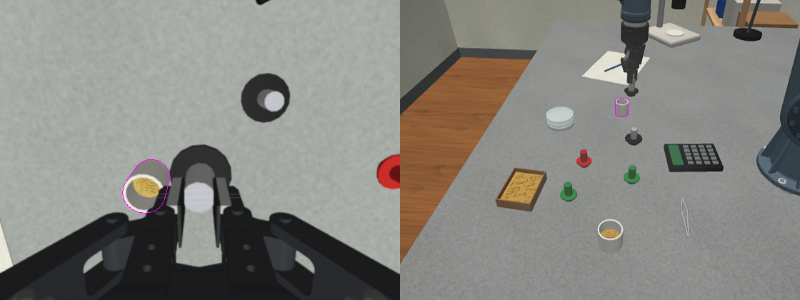

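The picture shows the lid held upright between the pads and the pot fit matching at (511.3,-244.5). Moving over the pot.

Emit:
{"name": "move_arm", "arguments": {
  "motion": [
    [[-0.94,-1.03,0],[0,0,0],0],
    [[-0.94,-1.03,0],[0,0,0],0],
    [[-0.94,-1.03,0],[0,0,0],0],
    [[-0.94,-1.03,0.8],[0,0,0],0],
    [[-0.94,-1.03,0.8],[0,0,0],0],
    [[-0.94,-1.03,0.8],[0,0,0],0],
    [[-0.94,-1.03,0.8],[0,0,0],0]
  ]
}}

```text
time_s: 6.92
eef_pos: [0.5124, -0.2465, 0.104]
eef_rot: [0.001, 0.178, 0.984, -0.001]
wrist_force: [-0.2, 0.3, -0.4]
opening: 0.193
```

Run:
```python
from h import *
a,o=towards([.5113,-.2445,.0685]);print(a,o['eef_pos'],o['opening'],o['wrist_force'])
ims=[]
for c in ['wrist','side']:
    k=viewer.calibration(c);im=viewer.camera(c)
    for n,z in [('pot_narrow',0),('lid_narrow',o['eef_pos'][2]-.0305)]:
      x,y=(.5113,-.2445) if z==0 else o['eef_pos'][:2]
      cv2.drawContours(im,cv2.findContours((sil(k,n,x,y,z)>.5).astype(np.uint8),0,2)[0],-1,(255,0,255) if z==0 else (0,255,0),1)
    ims.append(im)
ims=[cv2.resize(ims[0],(533,400)),cv2.resize(ims[1][100:180,290:343],(265,400),interpolation=2)]
cv2.imwrite('pics/w3.png',np.hstack(ims))
```

```text
[0.03104965 0.02447103 0.59237522] [ 0.51244124 -0.24646187  0.1040492 ] 0.1933204608086367 [-0.17750917  0.29642263 -0.41149719]
```

View pics/w3.png

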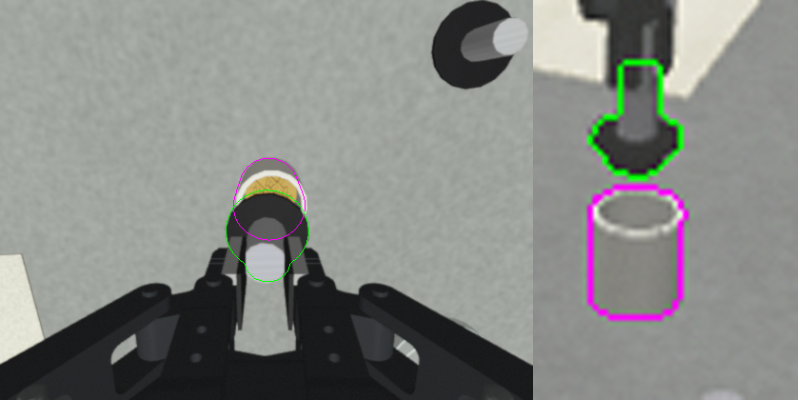

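The lid is lined up over the pot to about 2 mm, and clearance at the foot is 6 mm. Lowering.

Emit:
{"name": "move_arm", "arguments": {
  "motion": [
    [[0.02,0.02,0.2],[0,0,0],0],
    [[0.02,0.02,0.4],[0,0,0],0],
    [[0.02,0.02,0.55],[0,0,0],0],
    [[0.02,0.02,0.61],[0,0,0],0],
    [[0.02,0.02,0.61],[0,0,0],0],
    [[0.02,0.02,0.61],[0,0,0],0]
  ]
}}

```text
time_s: 7.78
eef_pos: [0.5126, -0.2458, 0.0686]
eef_rot: [0.002, 0.178, 0.984, -0.001]
wrist_force: [-3.7, 3.2, 21.6]
opening: 0.191
```

Emit:
{"name": "move_arm", "arguments": {
  "motion": [
    [[0,0,-0.02],[0,0,0],55],
    [[0,0,-0.02],[0,0,0],55],
    [[0,0,-0.02],[0,0,0],55],
    [[0,0,-0.02],[0,0,0],55],
    [[0,0,-0.6],[0,0,0],55],
    [[0,0,-1.4],[0,0,0],55],
    [[0,0,-1.4],[0,0,0],55]
  ]
}}

```text
time_s: 8.65
eef_pos: [0.5132, -0.2463, 0.1538]
eef_rot: [0.004, 0.178, 0.984, -0.002]
wrist_force: [0.3, -0.2, 0.2]
opening: 0.549
```

Run:
```python
from h import *
a,o=towards([.4652,-.085,.14]);print(a,o['eef_pos'],o['opening'],o['wrist_force'])
ims=[]
for c in ['wrist','side']:
    k=viewer.calibration(c);im=viewer.camera(c)
    for n,z in [('pot_narrow',0),('lid_narrow',.038)]:
     for r in spotter.outline_of(c,n):
      e,f=fit(k,n,r['region'],z);print(c,n,np.round(e,1),round(f,3))
    ims.append(im)
ims=[cv2.resize(ims[0],(533,400)),cv2.resize(ims[1][100:180,290:343],(265,400),interpolation=2)]
cv2.imwrite('pics/w4.png',np.hstack(ims))
```

```text
[1.69444263 2.23722937 0.21041797] [ 0.51318472 -0.2463147   0.15375572] 0.5494563177649241 [ 0.28341065 -0.19564865  0.18030471]
wrist pot_narrow [ 488. -234.] 4.904
wrist pot_narrow [ 511.9 -243.1] 0.257
wrist lid_narrow [ 511.  -242.7] 0.049
side pot_narrow [ 511.6 -244.1] 0.498
side lid_narrow [466.6 130.3] 0.272
side lid_narrow [615.2 201.6] 0.174
side lid_narrow [595.7  78.7] 0.234
side lid_narrow [ 512.5 -246.4] 0.199
```

View pics/w4.png

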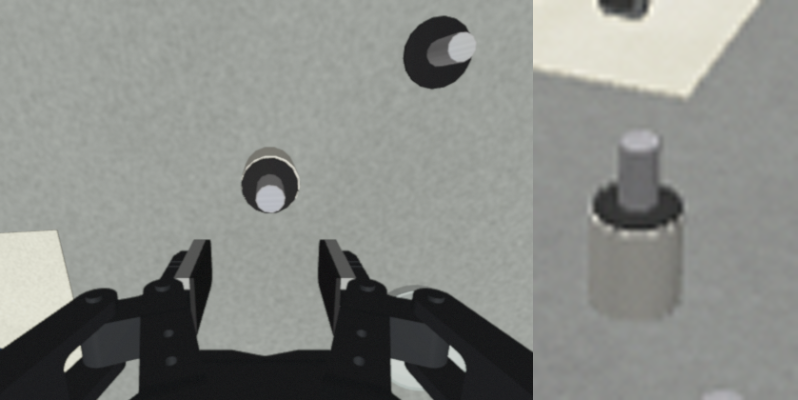

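The narrow lid sits flush and level on its pot. Next is the wide lid at (465,-85).

Emit:
{"name": "move_arm", "arguments": {
  "motion": [
    [[1.69,2.24,0.2],[0,0,0],55],
    [[1.69,2.24,0.2],[0,0,0],55],
    [[1.69,2.24,0.2],[0,0,0],55],
    [[1.69,2.24,0.2],[0,0,0],55],
    [[1.69,2.24,0.2],[0,0,0],55],
    [[1.69,2.24,1.3],[0,0,0],55],
    [[1.69,2.24,1.3],[0,0,0],55],
    [[1.69,2.24,1.3],[0,0,0],55],
    [[1.69,2.24,1.3],[0,0,0],55]
  ]
}}

```text
time_s: 10.07
eef_pos: [0.4646, -0.0842, 0.0734]
eef_rot: [0.002, 0.179, 0.984, -0.0]
wrist_force: [-0.2, 0.3, 0.2]
opening: 0.556
```

Run:
```python
from h import *
c='wrist';k=viewer.calibration(c);im=viewer.camera(c)
for r in spotter.outline_of(c,'lid_wide'):
      e,f=fit(k,'lid_wide',r['region']);print(np.round(e,1),round(f,3))
a,o=towards([.4652,-.085,.0305]);print(a,o['eef_pos'],o['opening'],o['wrist_force'])
```

```text
[465.6 -84.1] 0.02
[-0.01825735 -0.01308293  0.71095663] [ 0.464319   -0.08381774  0.0731532 ] 0.54858252500699 [-0.67688704 -0.26166339 -0.37154075]
```

Emit:
{"name": "move_arm", "arguments": {
  "motion": [
    [[-0.01,-0.01,0.4],[0,0,0],55],
    [[-0.01,-0.01,0.7],[0,0,0],55],
    [[-0.01,-0.01,0.7],[0,0,0],30],
    [[-0.01,-0.01,0.7],[0,0,0],0],
    [[-0.01,-0.01,0.7],[0,0,0],0],
    [[-0.01,-0.01,0.7],[0,0,0],0],
    [[-0.01,-0.01,0.7],[0,0,0],0],
    [[-0.01,-0.01,0.7],[0,0,0],0]
  ]
}}

```text
time_s: 11.18
eef_pos: [0.4642, -0.0842, 0.0303]
eef_rot: [0.001, 0.178, 0.984, -0.0]
wrist_force: [-0.1, 0.4, 6.9]
opening: 0.196
```

Emit:
{"name": "move_arm", "arguments": {
  "motion": [
    [[0,0,-0.4],[0,0,0],0],
    [[0,0,-1.2],[0,0,0],0],
    [[0,0,-2.0],[0,0,0],0],
    [[0,0,-2.0],[0,0,0],0],
    [[0,0,-2.0],[0,0,0],0]
  ]
}}

```text
time_s: 11.8
eef_pos: [0.4627, -0.0836, 0.1488]
eef_rot: [-0.0, 0.178, 0.984, 0.0]
wrist_force: [-0.3, -0.7, -1.1]
opening: 0.19
```

Run:
```python
from h import *
a,o=towards([.5063,.295,.15]);print(a,o['eef_pos'],o['opening'],o['wrist_force'])
```

```text
[ 1.53508968  6.16269646 -0.019033  ] [ 0.46269356 -0.08355707  0.14877272] 0.18976890094922222 [-0.26340637 -0.69963391 -1.13248574]
```

Emit:
{"name": "move_arm", "arguments": {
  "motion": [
    [[1.53,6.16,0],[0,0,0],0],
    [[1.53,6.16,0],[0,0,0],0],
    [[1.53,6.16,0],[0,0,0],0],
    [[1.53,6.16,0],[0,0,0],0],
    [[1.53,6.16,0],[0,0,0],0],
    [[1.53,6.16,0],[0,0,0],0],
    [[1.53,6.16,0],[0,0,0],0],
    [[1.53,6.16,0],[0,0,0],0],
    [[1.53,6.16,0],[0,0,0],0],
    [[1.53,6.16,0.8],[0,0,0],0]
  ]
}}

```text
time_s: 13.05
eef_pos: [0.511, 0.2942, 0.105]
eef_rot: [0.004, 0.18, 0.984, 0.002]
wrist_force: [1.1, 0.9, -1.1]
opening: 0.193
```

Emit:
{"name": "move_arm", "arguments": {
  "motion": [
    [[0,0,0],[0,0,0],0],
    [[0,0,0],[0,0,0],0],
    [[0,0,0],[0,0,0],0]
  ]
}}

```text
time_s: 13.42
eef_pos: [0.5085, 0.2945, 0.1034]
eef_rot: [0.001, 0.179, 0.984, 0.001]
wrist_force: [-0.6, -0.5, -0.8]
opening: 0.194
```

Run:
```python
from h import *
a,o=towards([.5063,.295,.0685]);print(a,o['eef_pos'],o['opening'],o['wrist_force'])
ims=[]
for c in ['wrist','side']:
    k=viewer.calibration(c);im=viewer.camera(c)
    for r in spotter.outline_of(c,'pot_wide'):
      e,f=fit(k,'pot_wide',r['region'],0);print(c,np.round(e,1),round(f,3))
    for n,z in [('pot_wide',0),('lid_wide',o['eef_pos'][2]-.0305)]:
      x,y=(.5063,.295) if z==0 else o['eef_pos'][:2]
      cv2.drawContours(im,cv2.findContours((sil(k,n,x,y,z)>.5).astype(np.uint8),0,2)[0],-1,(255,0,255) if z==0 else (0,255,0),1)
    ims.append(im)
ims=[cv2.resize(ims[0],(533,400)),cv2.resize(ims[1][240:370,250:336],(265,400),interpolation=2)]
cv2.imwrite('pics/w5.png',np.hstack(ims))
```

```text
[ 0.03887057 -0.00715367  0.58236294] [0.50852793 0.29454756 0.10344829] 0.19390043404116333 [-0.56612794 -0.45360726 -0.75493982]
wrist [505.8 295.7] 1.693
side [507.2 294.9] 0.26
```

View pics/w5.png

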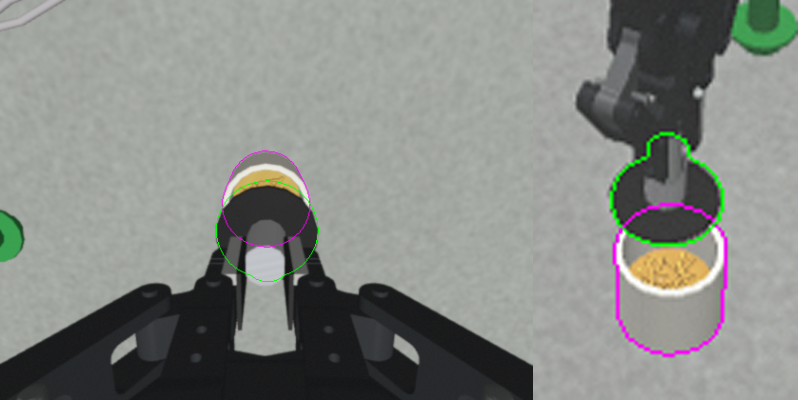

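The wide lid is upright over its pot, both outlines match, and the offset is 2 mm. Lowering.

Emit:
{"name": "move_arm", "arguments": {
  "motion": [
    [[0.03,0,0.2],[0,0,0],0],
    [[0.03,0,0.4],[0,0,0],0],
    [[0.03,0,0.53],[0,0,0],0],
    [[0.03,0,0.6],[0,0,0],0],
    [[0.03,0,0.6],[0,0,0],0],
    [[0.03,0,0.6],[0,0,0],0]
  ]
}}

```text
time_s: 14.38
eef_pos: [0.5059, 0.2957, 0.068]
eef_rot: [0.0, 0.178, 0.984, 0.0]
wrist_force: [-7.8, -2.8, 22.2]
opening: 0.188
```

Emit:
{"name": "move_arm", "arguments": {
  "motion": [
    [[0,0,-0.02],[0,0,0],55],
    [[0,0,-0.02],[0,0,0],55],
    [[0,0,-0.02],[0,0,0],55],
    [[0,0,-0.02],[0,0,0],55],
    [[0,0,-0.6],[0,0,0],55],
    [[0,0,-1.4],[0,0,0],55],
    [[0,0,-2.0],[0,0,0],55],
    [[1.2,0,-2.0],[0,0,0],55],
    [[1.2,0,-2.0],[0,0,0],55]
  ]
}}

```text
time_s: 15.5
eef_pos: [0.4352, 0.3213, 0.1853]
eef_rot: [-0.001, 0.177, 0.984, -0.0]
wrist_force: [0.5, 0.2, 0.2]
opening: 0.548
```

Run:
```python
from h import *
o=monitor.get_obs();print(o['time_s'],o['eef_pos'],o['opening'])
ims=[]
for c in ['wrist','side']:
    k=viewer.calibration(c);im=viewer.camera(c)
    for n in ['lid_wide','lid_narrow']:
     for r in spotter.outline_of(c,n):
      e,f=fit(k,n,r['region'],.038);print(c,n,np.round(e,1),round(f,3))
    ims.append(im)
w,s=ims
b=cv2.resize(s[270:370,250:343],(298,320),interpolation=2);a=cv2.resize(s[100:180,280:354],(298,280),interpolation=2)
cv2.imwrite('pics/w6.png',np.hstack([cv2.copyMakeBorder(cv2.resize(w,(500,375)),0,225,0,0,0),np.vstack([a,b])]))
```

```text
15.5 [0.4351756  0.32125108 0.18534483] 0.5475767214624286
wrist lid_wide [507.7 294.3] 0.035
wrist lid_narrow [455.1 120.9] 0.3
side lid_wide [507.5 293.6] 0.106
side lid_narrow [613.2 202.7] 0.197
side lid_narrow [595.7  78.7] 0.313
side lid_narrow [ 511.7 -246. ] 0.154
side lid_narrow [471.6 126.8] 2.943
```

View pics/w6.png

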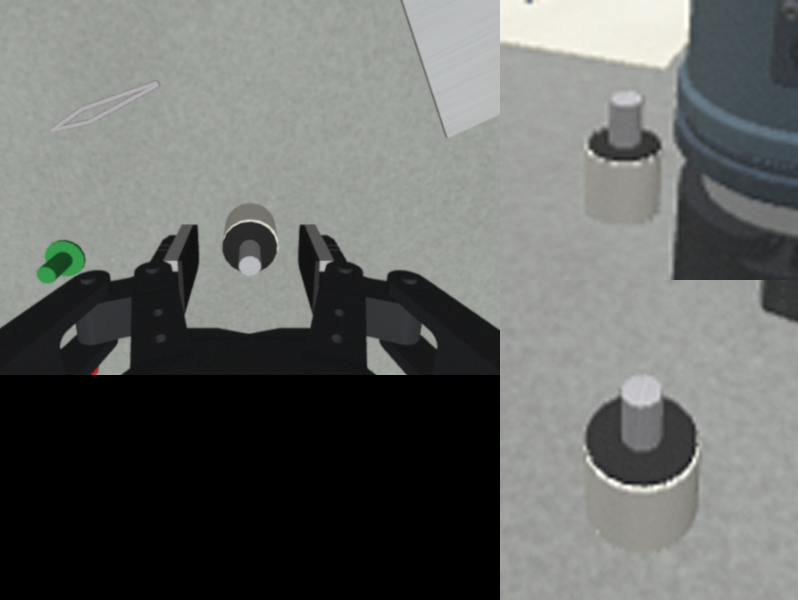

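Both lids are level and flush, with the flange on the rim. The arm is clear.

```bash
python3 -c "
from bench import workorder
print(workorder.hand_in())"
```

```text
the job is handed in; nothing more can be done
None
```

Both pots are closed with their own black metal-knobbed lids, and I handed the job in at about 16 s of robot time; no verdict was reported.

- **Seating:** in the last wrist and side pictures both lids look level, with the flange down on the rim. Each lid went down to the computed seated height, with the TCP at 68 to 69 mm. Vertical force at contact was about 22 N for each, the highest I read. Final fits put the lids about 1 to 3 mm from their pots' centres.
- **Pots and look-alikes:** both pots are upright where they stood. I touched none of the green or red look-alikes, and the gripper was open and clear of everything at hand-in.
- **Weak checks:** the networks' pot outlines fitted poorly whenever a lid or the gripper hid part of a pot. In those cases I went by the lid fits, the measured heights and the pictures. In the first top view the narrow pot's position was about 6 mm off the side view. I measured it again with the wrist and side cameras before placing its lid.

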